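# Heft two core inserts, show the steel one to the microscope

### The arm

A 7-joint arm with a two-finger parallel gripper is mounted at the origin on the work surface. World frame = base frame: x ahead of the robot, y to its left, z up, the work surface at z = 0. Lengths are in m, angles in rad, forces in N, time in s.
With the tool pointing down it reaches from about 0.425 to 1.025 m from the base axis. Payload 9.4 kg.
Tool frame: the origin (TCP) lies at the very end of the fingers, on their centre line; the grasp point (between the pads) lies 19 mm behind it; z points along the fingers, y is the direction in which the jaws open and shut (so a half turn about z gives the same grasp; the last joint's range is limited). The gripper opens to 93 mm and grips with 3 to 60 N. Pads are 15 mm wide; open, the fingers measure 128 mm over their backs; the gripper's body (75 mm by 188 mm) begins 65 mm behind the grasp point.
Start: joints at [-1.294, 0.599, -0.003, 1.599, 0.002, 0.943, -0.08], TCP at [0.251, 0.68, 0.219] pointing down, gripper open.
Joint ranges: [-2.57, 2.57], [-0.35, 1.97], [-1.29, 1.29], [0.11, 2.56], [-1.05, 4.19], [0.11, 1.86], [-2.63, 2.63]. Speed limits (rad/s): [2.22, 2.22, 3.01, 3.01, 3.14, 3.14, 3.14].

### API

Orientations are given as a 3x3 rotation matrix whose columns are the frame's x, y, z axes.
In Python, from bench import arm, grab_frame, order, spotter gives the robot as it stands. The module is installed in compiled form; this text tells all that it offers.
- The arm moves only by the tool apply_moves, never from a script. Its argument "rows" is a list that holds one entry, the list of rows, each a list of 7 numbers: the shift along the world's x, y, z scaled (see below), then the turn, a rotation vector about the world's x, y, z scaled (see below), then the gripper command: -1 is fully open, 1 is shut, values between are in proportion. In form: [[[x, y, z, ax, ay, az, gripper], ...]]. A call has exactly 8 rows; each row is the pose to reach, as a shift and turn from the pose commanded when the call began; what a row does not reach only later rows make up. The controller multiplies each number of a shift by 0.8 m and each number of a turn by 0.5 rad. A row lasts 1/8 s, in which the tool goes at most 62.5 mm and 10.7 degrees, less where a joint would pass 70% of its speed; a pose out of reach is approached as far as the arm can. A call with a number of a shift or a turn outside -1 to 1 is refused whole. A call with a gripper value outside its range is refused whole. The fingers move at their own pace and stop on an object; "force" is the grip in N (left out, the last holds). Time passes only in rows, so rows that repeat a pose let the fingers close, or fill a call up. It gives the time, the measured TCP pose, the force and the opening at its end, in the units of the state.
- arm.observe(): the state, without advancing time (a new reading comes with each control period).
- grab_frame(name): name is "scene" or "top" or "wrist"; returns a dict with "img" (384x512x3 uint8, red, green, blue), "range_z" (384x512 float32, m along the optical axis (not along the pixel's ray), 0 where there is no reading), "fx", "fy", "cx", "cy" (pixels), "eye" and "attitude" of the camera in the world; the wrist camera has in their place "tool_from_camera" (4x4, takes a point from camera to tool coordinates, whose origin is the TCP and whose axes are the flange's). Camera axes: x right, y up, looking along -z (the intrinsics and any distortion apply to the point x, -y, -z); pixel columns grow to the right and rows downward; lengths in m; the calibration is good to about 2 mm. A picture is of the moment at which its call begins: read the wrist's pose just before it.
- order.finish_job(): hands the job in, once; it reports no verdict.
Trained networks look in the newest picture that a camera, given by its name, has taken for a name from the list of things; names that differ only in an ending like _2 or _b are one class to them, and where a whole thing is asked for, a point or a joint stands for the part that bears it (a point fixed in the world has none). Each returns a list of dicts, best first, with "score" (0 to 1); they miss things now and then, are a little off and sometimes report something else, mostly with a low value. They report only what shows in the picture. A call takes as long as a camera call. They do not tell look-alikes from the thing itself.
- spotter.find_in(thing, camera): "position" ([x, y, z] in m, in world coordinates, good to about 4 mm: the middle of the surface that is visible of it).
- spotter.outline_of(thing, camera): "pixels" (384x512 bool, what is visible of it).
- spotter.landmark_of(thing, camera): "position" ([x, y, z] in m, in world coordinates, good to about 4 mm: a listed point, or the origin of a listed thing).
The state is a dict: "clock": time; "joints": joint angles; "dq": joint speeds; "tau": joint torques, N m; "tcp_pos": TCP position; "tool_rot": TCP orientation; "contact_force": force on the tool from outside, world axes, zero at the start; "torque": the same for the moment, N m; "finger_gap": finger opening in m.
Only numpy, scipy, OpenCV 4.12 (cv2) and the standard library are available. Lean on these libraries where they do the work, as an engineer would, in place of code of your own. Each camera call takes 0.05 s, during which the arm holds its last target. There are 200 camera calls.

### The job

Fold both flaps of the carton well back, then lift the two flanged core inserts in turn to feel which is the heavier, steel one; an insert you set down goes back standing in the carton, where the lighter one stays, gently and not dropped. Finish while holding the heavier insert still and upright in front of the microscope, the middle of its height on the lens axis and 110 mm from the ring light's face, clear of everything but the gripper. Leave the carton open, tip neither insert over and leave everything else where it is.

Things in the scene. Friction and masses are not known exactly. Their poses are not given: they have to be found in the camera images.
- carton: fixed brown-board carton, 270 (x) x 160 (y) x 80 mm high, 4 mm walls and floor, short end flaps folded down outside. Origin: centre of underside, z up. Two dividers 24 mm high at x = -44, +44 mm make 3 cells, 84 mm long, centres x = -88, 0, +88, y = 0; in each stands one thing (insert or bushing), at most 6 mm off centre in x, 8 in y
- flap_left (a joint): long flap, 264 x 80 x 3 mm, hinged on the carton's top edge at y = +80, z = 80 mm. Rad: 0 level over the carton, 1.57 upright, more leans outwards (stop 2.5); well back is past 1.85. Starts ajar at 0.75 to 1.1: a gap of 43 to 87 mm between the flaps' free edges, 134 to 152 mm above the bench. Weak friction (0.4 N at the edge) keeps it where it is left
- flap_right (a joint): the same at the carton's -y side (y = -80 mm), mirrored: value 0 level, 1.57 upright, more leans outwards
- flap_left_edge (a point): middle of the left flap's free edge (80 mm from its hinge)
- flap_right_edge (a point): middle of the right flap's free edge (80 mm from its hinge)
- insert_a: one of two look-alike grey mould core inserts standing in the carton, one steel, one aluminium (not told which): both under 0.45 kg, the steel one 2 to 4 times as heavy. Flange dia 42, 8 high, at the bottom; round body dia 30 up to 52 mm, where it is gripped from above across the carton's y; stepped end dia 19 up to 64 mm (top). Origin: centre of the underside, z up its axis
- insert_b: one of two look-alike grey mould core inserts standing in the carton, one steel, one aluminium (not told which): both under 0.45 kg, the steel one 2 to 4 times as heavy. Flange dia 42, 8 high, at the bottom; round body dia 30 up to 52 mm, where it is gripped from above across the carton's y; stepped end dia 19 up to 64 mm (top). Origin: centre of the underside, z up its axis
- insert_a_mid (a point): middle of insert_a, on its axis 30 mm above its underside
- insert_b_mid (a point): middle of insert_b, on its axis 30 mm above its underside
- microscope: fixed bench video microscope: white base plate 150 x 200 x 18 mm, steel column 318 mm high, black zoom tube lying level 160 mm above the bench, ring light dia 70 mm at its front. Looks along its own +y, towards the carton's side of the bench. Origin: centre of the base's underside, z up
- microscope_lens (a point): centre of the ring light's front face: 150 mm along +y of the microscope's origin, 160 mm up
- microscope_focus (a point): the viewing point: on the lens axis, 110 mm in front of the ring light's face (260 mm along +y of the microscope's origin), 160 mm above the bench. Here the middle of the heavier insert's height belongs
- bushing: steel guide bushing, a plain ring dia 40, bore 25, 30 mm high, standing in one cell of the carton; stays there. Origin: centre of the underside
- block_1: steel block 75 x 50 x 25 mm with holes, lying on the bench; stays. Origin: centre of the underside
- block_2: another steel block 75 x 50 x 25 mm; stays. Origin: centre of the underside
- bottle: white wash bottle with a pointed nozzle, dia 62, 200 mm high; stays. Origin: centre of the underside
- chuck_key: T-handled chuck key lying on the bench, 130 mm long; stays. Origin: under the middle of the crossbar
- caliper: caliper lying on the bench, 235 mm long, 12 mm high; stays. Origin: under the middle of the beam
- wire_brush: small hand brush lying on the bench; stays. Origin: under its middle
Things that resemble listed ones, but are neither listed nor needed, are in the scene too. Leave any brown look-alike of the insert_a alone. Leave any orange look-alike of the insert_b alone.

How it is judged:
On the way, in this order (a step that is already met when the one before it is completed fails the run):
1. both long flaps are folded well back, past 1.85 rad (value of joint each of flap_left, flap_right above 1.85 rad), for 0.2 s.
2. the lighter insert is lifted at least 25 mm off the carton's floor while the heavier (over 2.2 N) stands there (((height (world z) of insert_a above 0.029 m and contact force between the fingers and insert_a above 0.5 N and contact force between insert_b and carton above 2.2 N) or (height (world z) of insert_b above 0.029 m and contact force between the fingers and insert_b above 0.5 N and contact force between insert_a and carton above 2.2 N))), for 0.2 s.
At the end, for the whole second after the job is handed in: Fingers hold the heavier insert still, its middle within 25 mm of the viewing point, upright within 0.2 rad, touching neither microscope nor carton; the lighter stands released on the carton's floor (within 0.1 rad of upright); both flaps still lean outwards (past 1.7 rad) (value of joint each of flap_left, flap_right above 1.7 rad and ((distance between insert_a_mid and microscope_focus below 0.025 m and angle between insert_a's own z axis and vertical below 0.2 rad and linear speed of insert_a below 0.03 m/s and height (world z) of insert_a above 0.1 m and contact force between the fingers and insert_a above 1 N and contact force between insert_a and microscope below 0.1 N and contact force between insert_a and carton below 0.1 N and contact force between insert_b and carton between 0.5 and 2.2 N and contact force between the fingers and insert_b below 0.05 N and x of insert_b in the frame of carton between -0.12 and 0.12 m and y of insert_b in the frame of carton between -0.07 and 0.07 m and z of insert_b in the frame of carton below 0.009 m and angle between insert_b's own z axis and vertical below 0.1 rad and linear speed of insert_b below 0.02 m/s) or (distance between insert_b_mid and microscope_focus below 0.025 m and angle between insert_b's own z axis and vertical below 0.2 rad and linear speed of insert_b below 0.03 m/s and height (world z) of insert_b above 0.1 m and contact force between the fingers and insert_b above 1 N and contact force between insert_b and microscope below 0.1 N and contact force between insert_b and carton below 0.1 N and contact force between insert_a and carton between 0.5 and 2.2 N and contact force between the fingers and insert_a below 0.05 N and x of insert_a in the frame of carton between -0.12 and 0.12 m and y of insert_a in the frame of carton between -0.07 and 0.07 m and z of insert_a in the frame of carton below 0.009 m and angle between insert_a's own z axis and vertical below 0.1 rad and linear speed of insert_a below 0.02 m/s))); the arm keeps its last pose, push and grip.
It fails at once if an insert is tipped over (more than 0.6 rad) (angle between any of insert_a, insert_b's own z axis and vertical above 0.6 rad).
It fails at once if an insert is let fall from more than about 25 mm ((height (world z) of insert_a above 0.025 m and linear speed of insert_a above 0.3 m/s and contact force between the fingers and insert_a below 0.05 N) or (height (world z) of insert_b above 0.025 m and linear speed of insert_b above 0.3 m/s and contact force between the fingers and insert_b below 0.05 N)).
It fails at once if the bushing or anything else lying on the bench is shifted by more than 30 mm (distance of any of bushing, block_1, block_2, bottle, chuck_key, caliper, wire_brush from where it was at the start of the episode above 0.03 m).
It also fails if it takes over 69 s, if anything falls off the work surface, if the arm or the gripper's body presses on something with over 40 N, if the wrist force passes 120 N, or if a joint passes its speed limit or range.

## Working session

There is one attempt and no reset: what is moved stays moved. The work goes in short steps, Python scripts to look and compute and a tool call to move; the robot and the scene stay as the last step left them, time stands still between calls to the robot, and variables do not carry over. Pictures are saved under pics/ and viewed, about 8 in all and at most 12, crops included, and the job is handed in when it is done.

Besides the shell and the picture viewer there is one more tool, called after "Emit:" in YAML: its name, and indented under it one key for each argument. apply_moves: Moves the arm, as the interface text tells. Its arguments: {"type":"object","properties":{"rows":{"type":"array","items":{"type":"array","items":{"type":"array","items":{"type":"number","minimum":-1,"maximum":1}}}},"force":{"type":"number"}},"required":["rows"]}

```bash
mkdir -p pics; cat > h.py <<'E'
from bench import arm, grab_frame, order, spotter
import numpy as np, cv2
def snap(cam,name):
    s=arm.observe(); f=grab_frame(cam); cv2.imwrite(f'pics/{name}.png',f['img'][:,:,::-1]); return s,f
def world(f,u,v,s=None,z=None):
    z=f['range_z'][v,u] if z is None else z
    p=np.array([(u-f['cx'])/f['fx']*z,-(v-f['cy'])/f['fy']*z,-z])
    if 'eye' in f: return np.array(f['attitude'])@p+np.array(f['eye'])
    q=np.array(f['tool_from_camera'])@np.r_[p,1]
    return np.array(s['tool_rot'])@q[:3]+np.array(s['tcp_pos'])
E
python3 - <<'E'
from h import *
np.set_printoptions(precision=3,suppress=True)
s,f=snap('scene','s1'); s,g=snap('top','t1')
im=np.hstack([f['img'],g['img']])[:,:,::-1]
cv2.imwrite('pics/st.png',np.vstack([f['img'],g['img']])[:,:,::-1])
print(s['clock'],s['tcp_pos'],s['contact_force'],s['finger_gap']);print(np.array(s['tool_rot']))
for c in ['scene','top']:
  for n in ['carton','flap_left_edge','flap_right_edge','insert_a','bushing','microscope','microscope_lens','microscope_focus','bottle','block_1','chuck_key','caliper','wire_brush']:
    for m in spotter.landmark_of(n,c)[:3]: print(c,n,np.round(m['position'],3),round(m['score'],2))
E
```

```text
0.05 [0.251 0.68  0.218] [ 0.019 -0.397  0.013] 0.09299885062482058
[[-0.938  0.346 -0.   ]
 [ 0.346  0.938 -0.001]
 [-0.    -0.001 -1.   ]]
scene carton [ 0.572  0.066 -0.001] 0.57
scene flap_left_edge [0.568 0.104 0.154] 0.83
scene flap_right_edge [0.574 0.033 0.143] 0.8
scene flap_right_edge [ 0.72  -0.117  0.002] 0.26
scene insert_a [0.772 0.161 0.004] 0.79
scene insert_a [ 0.374  0.017 -0.004] 0.7
scene insert_a [0.658 0.057 0.006] 0.57
scene microscope [ 0.471 -0.507  0.001] 0.8
scene microscope_lens [ 0.491 -0.354  0.156] 0.62
scene microscope_lens [0.57  0.101 0.152] 0.21
scene microscope_focus [ 0.509 -0.252  0.16 ] 0.57
scene bottle [ 0.737 -0.312  0.003] 0.94
scene bottle [0.658 0.059 0.006] 0.71
scene block_1 [ 0.436 -0.121  0.001] 0.9
scene block_1 [ 0.722 -0.115  0.002] 0.88
scene chuck_key [ 0.59   0.441 -0.001] 0.87
scene caliper [ 0.56  -0.222 -0.002] 0.61
scene caliper [0.573 0.065 0.002] 0.53
scene wire_brush [ 0.418  0.374 -0.007] 0.79
scene wire_brush [ 0.56  -0.22   0.002] 0.32
top carton [ 0.572  0.065 -0.   ] 0.97
top flap_left_edge [0.575 0.107 0.157] 0.58
top flap_right_edge [0.572 0.035 0.144] 0.93
top insert_a [0.666 0.058 0.   ] 0.61
top insert_a [ 0.378  0.017 -0.002] 0.6
top insert_a [0.774 0.157 0.001] 0.54
top bushing [0.569 0.07  0.001] 0.67
top bushing [ 0.571  0.065 -0.   ] 0.65
top microscope [ 0.471 -0.505 -0.002] 0.91
top microscope_lens [ 0.492 -0.358  0.161] 0.71
top bottle [ 0.738 -0.305  0.002] 0.92
top bottle [ 0.47  -0.502 -0.002] 0.37
top block_1 [ 0.442 -0.122 -0.001] 0.77
top chuck_key [ 0.591  0.444 -0.001] 0.67
top chuck_key [ 0.571  0.065 -0.002] 0.66
top caliper [0.493 0.058 0.001] 0.25
top wire_brush [ 0.422  0.378 -0.003] 0.83
top wire_brush [ 0.726 -0.116  0.001] 0.28
```

View pics/s1.png

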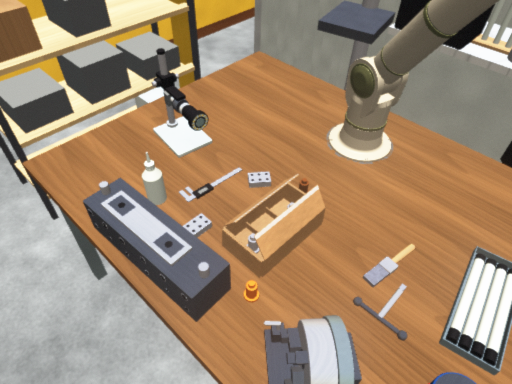

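View pics/t1.png

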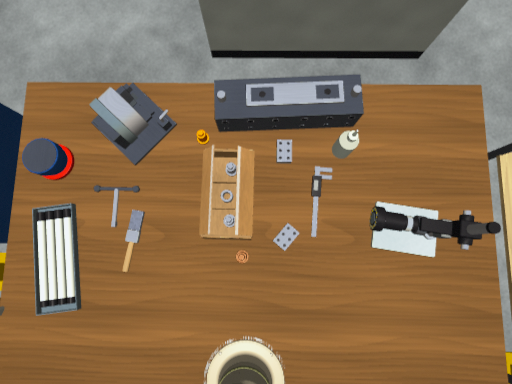

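Scene: the carton sits in the middle (top view about px 202–255 × 148–238) with flaps ajar. A grey insert stands in each end cell, at (230,168) and (229,220), with the bushing between them at (227,196). The brown look-alike at (242,257) and the orange one at (202,136) stay where they are. I'll move over the gap first, with the gripper shut.

Emit:
apply_moves:
  rows:
    - [[0.035, -0.066, 0.005, 0, 0, 0.088, 1], [0.07, -0.132, 0.01, 0, 0, 0.176, 1], [0.105, -0.198, 0.015, 0, 0, 0.264, 1], [0.14, -0.264, 0.02, 0, 0, 0.352, 1], [0.175, -0.33, 0.02, 0, 0, 0.44, 1], [0.21, -0.396, 0.02, 0, 0, 0.528, 1], [0.245, -0.462, 0.02, 0, 0, 0.616, 1], [0.28, -0.528, 0.02, 0, 0, 0.704, 1]]
  force: 20

```text
clock: 2.4
tcp_pos: [0.476, 0.256, 0.2349]
tool_rot: [[-1.0, 0.0, 0.001], [0.0, 1.0, 0.0], [-0.001, 0.0, -1.0]]
contact_force: [0.9, 0.6, 0.1]
finger_gap: 0.0177
```

```bash
python3 - <<'E'
from h import *
np.set_printoptions(precision=3,suppress=True)
s,g=snap('top','t2')
print(s['clock'],s['tcp_pos'],s['finger_gap'],s['joints']);print(np.array(s['tool_rot']))
# outline of carton interior: map points with z ~0.08 near carton
v,u=np.mgrid[0:384,0:512]; Z=g['range_z']
P=np.stack([(u-g['cx'])/g['fx']*Z,-(v-g['cy'])/g['fy']*Z,-Z],-1)@np.array(g['attitude']).T+np.array(g['eye'])
np.save('P.npy',P)
m=(P[...,0]>.4)&(P[...,0]<.75)&(P[...,1]>-.06)&(P[...,1]<.18)&(P[...,2]>.07)&(P[...,2]<.17)&(Z>0)
mm=m.astype(np.uint8)
n,l,st,c=cv2.connectedComponentsWithStats(mm)
for i in range(1,n):
    if st[i,4]>60:
        p=P[l==i]; r=cv2.minAreaRect(p[:,:2].astype(np.float32)); print(st[i],r,p.min(0),p.max(0))
        k=np.polyfit(p[:,1],p[:,2],1); print('slope',k)
        top=p[p[:,2]>p[:,2].max()-.012]; print('edge yaw',np.polyfit(top[:,0],top[:,1],1))
E
```

```text
2.4 [0.476 0.256 0.235] 0.01768406110466523 [-0.543  0.36  -0.074  2.002  0.037  0.78   0.932]
[[-1.     0.     0.001]
 [ 0.     1.     0.   ]
 [-0.001  0.    -1.   ]]
[ 199  145   56   94 2775] ((0.5711380839347839, 0.06423263251781464), (0.16241209208965302, 0.2818155884742737), 89.36805725097656) [ 0.43  -0.018  0.07 ] [0.712 0.147 0.152]
slope [0.036 0.111]
edge yaw [-0.003  0.074]
```

Emit:
apply_moves:
  rows:
    - [[0.03, -0.058, 0, 0, 0, 0, 1], [0.06, -0.116, 0, 0, 0, 0, 1], [0.09, -0.175, 0, 0, 0, 0, 1], [0.12, -0.233, 0, 0, 0, 0, 1], [0.12, -0.233, -0.03, 0, 0, 0, 1], [0.12, -0.233, -0.08, 0, 0, 0, 1], [0.12, -0.233, -0.13, 0, 0, 0, 1], [0.12, -0.233, -0.1625, 0, 0, 0, 1]]

```text
clock: 3.45
tcp_pos: [0.5708, 0.0714, 0.103]
tool_rot: [[-1.0, 0.002, -0.001], [0.002, 1.0, -0.0], [0.001, -0.0, -1.0]]
contact_force: [0.4, -0.1, 0.5]
finger_gap: 0.0007
```

Emit:
apply_moves:
  rows:
    - [[0, 0.03, 0, 0, 0, 0, 1], [0, 0.055, 0, 0, 0, 0, 1], [0, 0.08, 0, 0, 0, 0, 1], [0, 0.1, 0, 0, 0, 0, 1], [0, 0.107, 0, 0, 0, 0, 1], [0, 0.107, 0, 0, 0, 0, 1], [0, 0.06, 0, 0, 0, 0, 1], [0, 0, 0, 0, 0, 0, 1]]

```text
clock: 4.45
tcp_pos: [0.5713, 0.0709, 0.1047]
tool_rot: [[-1.0, 0.0, 0.001], [0.0, 1.0, 0.0], [-0.001, 0.0, -1.0]]
contact_force: [-0.2, -1.0, -1.1]
finger_gap: 0.0004
```

Emit:
apply_moves:
  rows:
    - [[0, -0.03, 0, 0, 0, 0, 1], [0, -0.055, 0, 0, 0, 0, 1], [0, -0.08, 0, 0, 0, 0, 1], [0, -0.105, 0, 0, 0, 0, 1], [0, -0.121, 0, 0, 0, 0, 1], [0, -0.121, 0, 0, 0, 0, 1], [0, -0.06, 0.02, 0, 0, 0, 0], [0, 0, 0.08, 0, 0, 0, -0.2]]

```text
clock: 5.45
tcp_pos: [0.57, 0.0691, 0.1638]
tool_rot: [[-1.0, 0.002, -0.004], [0.002, 1.0, -0.0], [0.004, -0.0, -1.0]]
contact_force: [0.7, 1.0, 0.4]
finger_gap: 0.0159
```

```bash
python3 - <<'E'
from h import *
np.set_printoptions(precision=3,suppress=True)
s,f=snap('scene','s3'); s,w=snap('wrist','w3')
print(s['clock'],s['tcp_pos'],s['finger_gap'])
a=cv2.resize(f['img'][130:290,160:360],(500,400)); b=cv2.resize(w['img'],(500,375))[:,:,:]
cv2.imwrite('pics/c3.png',np.vstack([a[60:350],b[:300]])[:,:,::-1])
for c in ['scene','wrist']:
  for n in ['flap_left_edge','flap_right_edge','insert_a','bushing']:
    for m in spotter.landmark_of(n,c)[:3]: print(c,n,np.round(m['position'],3),round(m['score'],2))
E
```

```text
5.5 [0.573 0.077 0.17 ] 0.02020485768797378
scene flap_right_edge [ 0.572 -0.067  0.14 ] 0.69
scene flap_right_edge [0.491 0.058 0.033] 0.61
scene flap_right_edge [ 0.734 -0.312  0.004] 0.55
scene insert_a [0.49  0.057 0.005] 0.75
scene insert_a [0.769 0.162 0.001] 0.61
scene insert_a [0.658 0.06  0.007] 0.54
scene bushing [0.568 0.065 0.005] 0.66
scene bushing [0.659 0.06  0.008] 0.27
wrist flap_left_edge [0.577 0.197 0.139] 0.83
wrist flap_right_edge [ 0.573 -0.068  0.142] 0.75
wrist insert_a [0.66  0.062 0.006] 0.93
wrist insert_a [0.489 0.057 0.005] 0.7
wrist bushing [0.569 0.07  0.006] 0.56
```

View pics/c3.png

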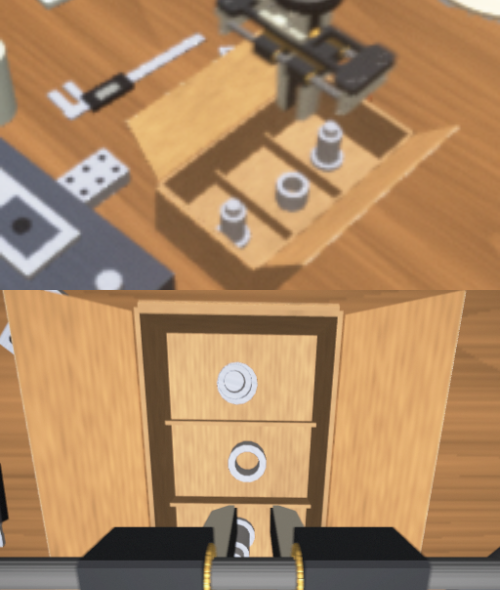

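The flaps now stand at about 2.26 and 2.3 rad, from edge offsets of 51 and 53 mm. The inserts are at (0.660, 0.060) and (0.490, 0.057). I'll lift the far one first.

Emit:
apply_moves:
  rows:
    - [[0.055, -0.006, 0, 0, 0, 0, -0.4], [0.111, -0.0125, 0, 0, 0, 0, -0.4], [0.111, -0.0125, 0, 0, 0, 0, -0.4], [0.111, -0.0125, -0.05, 0, 0, 0, -0.4], [0.111, -0.0125, -0.1, 0, 0, 0, -0.4], [0.111, -0.0125, -0.14, 0, 0, 0, -0.4], [0.111, -0.0125, -0.165, 0, 0, 0, -0.4], [0.111, -0.0125, -0.178, 0, 0, 0, -0.4]]

```text
clock: 6.95
tcp_pos: [0.6593, 0.0572, 0.0214]
tool_rot: [[-1.0, 0.002, -0.001], [0.002, 1.0, -0.0], [0.001, -0.0, -1.0]]
contact_force: [-0.8, -0.1, -0.7]
finger_gap: 0.0648
```

Emit:
apply_moves:
  rows:
    - [[0, 0, 0, 0, 0, 0, -0.4], [0, 0, 0, 0, 0, 0, -0.4], [0, 0, 0, 0, 0, 0, -0.4], [0, 0, 0, 0, 0, 0, -0.4], [0, 0, 0, 0, 0, 0, -0.4], [0, 0, 0, 0, 0, 0, -0.4], [0, 0, 0, 0, 0, 0, -0.4], [0, 0, 0, 0, 0, 0, -0.4]]

```text
clock: 7.95
tcp_pos: [0.66, 0.0575, 0.0224]
tool_rot: [[-1.0, 0.002, -0.0], [0.002, 1.0, -0.0], [0.0, -0.0, -1.0]]
contact_force: [0.6, 0.0, -0.3]
finger_gap: 0.0649
```

```bash
cat > w.py <<'E'
from h import *
F=[];T=[]
for i in range(6):
    s=arm.observe(); grab_frame('wrist'); F.append(s['contact_force']); T.append(s['tau'])
print(s['clock'],np.round(s['tcp_pos'],4),s['finger_gap'],'F',np.round(np.mean(F,0),2),'sd',np.round(np.std(F,0),2),'tau',np.round(np.mean(T,0),2))
E
python3 w.py
```

```text
8.2 [0.66   0.0575 0.0224] 0.06537628750505287 F [ 0.09 -0.14 -0.24] sd [0.53 0.85 0.38] tau [-0.000e+00 -7.786e+01  1.340e+00 -1.491e+01  1.000e-02  8.000e-02
  0.000e+00]
```

Emit:
apply_moves:
  rows:
    - [[0, 0, 0, 0, 0, 0, 1], [0, 0, 0, 0, 0, 0, 1], [0, 0, 0, 0, 0, 0, 1], [0, 0, 0, 0, 0, 0, 1], [0, 0, 0.01, 0, 0, 0, 1], [0, 0, 0.03, 0, 0, 0, 1], [0, 0, 0.05, 0, 0, 0, 1], [0, 0, 0.0625, 0, 0, 0, 1]]
  force: 30

```text
clock: 9.25
tcp_pos: [0.6606, 0.0575, 0.0743]
tool_rot: [[-1.0, 0.002, 0.002], [0.002, 1.0, 0.0], [-0.002, 0.0, -1.0]]
contact_force: [-0.2, 0.4, -1.2]
finger_gap: 0.0288
```

Emit:
apply_moves:
  rows:
    - [[0, 0, 0, 0, 0, 0, 1], [0, 0, 0, 0, 0, 0, 1], [0, 0, 0, 0, 0, 0, 1], [0, 0, 0, 0, 0, 0, 1], [0, 0, 0, 0, 0, 0, 1], [0, 0, 0, 0, 0, 0, 1], [0, 0, 0, 0, 0, 0, 1], [0, 0, 0, 0, 0, 0, 1]]

```text
clock: 10.25
tcp_pos: [0.66, 0.0575, 0.0724]
tool_rot: [[-1.0, 0.002, 0.0], [0.002, 1.0, -0.0], [-0.0, 0.0, -1.0]]
contact_force: [-0.2, -0.6, -1.6]
finger_gap: 0.0288
```

```bash
python3 w.py; python3 - <<'E'
from h import *
for n in ['insert_a']:
    s=arm.observe();f=grab_frame('scene')
    for m in spotter.landmark_of(n,'scene')[:3]: print(n,np.round(m['position'],3),round(m['score'],2))
E
```

```text
10.5 [0.66   0.0575 0.0724] 0.029047636748785632 F [ 0.18 -0.31 -1.16] sd [0.42 0.33 0.72] tau [-0.000e+00 -7.635e+01  1.190e+00 -1.757e+01  1.000e-02  8.000e-02
 -0.000e+00]
insert_a [0.658 0.057 0.055] 0.67
insert_a [0.371 0.018 0.002] 0.59
insert_a [0.485 0.06  0.007] 0.53
```

About 1 N, so this looks like the aluminium one. I'll set it down gently and compare with the other.

Emit:
apply_moves:
  rows:
    - [[0, 0, -0.015, 0, 0, 0, 1], [0, 0, -0.03, 0, 0, 0, 1], [0, 0, -0.045, 0, 0, 0, 1], [0, 0, -0.054, 0, 0, 0, 1], [0, 0, -0.059, 0, 0, 0, 1], [0, 0, -0.0615, 0, 0, 0, 1], [0, 0, -0.0625, 0, 0, 0, 1], [0, 0, -0.0625, 0, 0, 0, 1]]

```text
clock: 11.65
tcp_pos: [0.6602, 0.0575, 0.0227]
tool_rot: [[-1.0, 0.002, 0.0], [0.002, 1.0, 0.0], [-0.0, 0.0, -1.0]]
contact_force: [0.1, -0.2, -1.3]
finger_gap: 0.0288
```

Emit:
apply_moves:
  rows:
    - [[0, 0, 0, 0, 0, 0, -0.4], [0, 0, 0, 0, 0, 0, -0.4], [0, 0, 0, 0, 0, 0, -0.4], [0, 0, 0, 0, 0, 0, -0.4], [0, 0, 0.03, 0, 0, 0, -0.4], [0, 0, 0.07, 0, 0, 0, -0.4], [0, 0, 0.12, 0, 0, 0, -0.4], [0, 0, 0.16, 0, 0, 0, -0.4]]

```text
clock: 12.65
tcp_pos: [0.6602, 0.0575, 0.152]
tool_rot: [[-1.0, 0.002, 0.001], [0.002, 1.0, 0.0], [-0.001, 0.0, -1.0]]
contact_force: [0.3, 0.4, 0.3]
finger_gap: 0.0649
```

```bash
python3 - <<'E'
from h import *
s,f=snap('scene','s4'); s,w=snap('wrist','w4')
print(s['clock'],s['tcp_pos'],s['finger_gap'])
for c in ['scene','wrist']:
    for m in spotter.landmark_of('insert_a',c)[:3]: print(c,np.round(m['position'],3),round(m['score'],2))
a=cv2.resize(f['img'][130:290,160:360],(500,400)); b=cv2.resize(w['img'],(500,375))
cv2.imwrite('pics/c4.png',np.vstack([a[60:350],b[75:]])[:,:,::-1])
E
```

```text
12.7 [0.66202497 0.05761933 0.15608871] 0.0651264401221748
scene [0.77  0.16  0.003] 0.76
scene [0.572 0.197 0.14 ] 0.62
scene [0.66  0.06  0.005] 0.56
wrist [0.659 0.058 0.008] 0.7
```

View pics/c4.png

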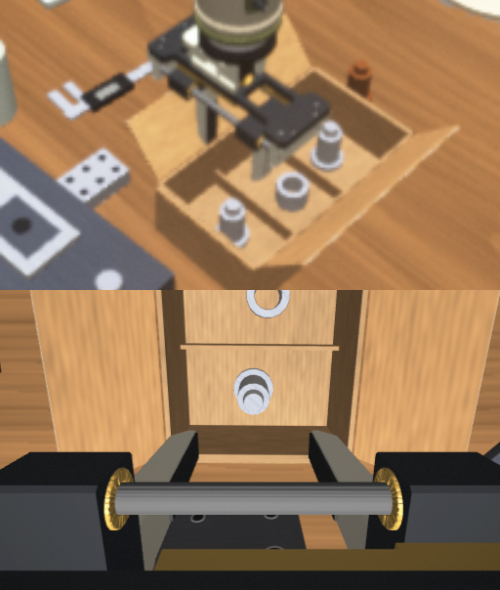

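The lighter insert stands upright again in its cell (scene crop about px (232,215)), with bushing and flaps unchanged. Next the near insert.

Emit:
apply_moves:
  rows:
    - [[-0.07, 0, 0, 0, 0, 0, -0.4], [-0.14, 0, 0, 0, 0, 0, -0.4], [-0.213, 0, 0, 0, 0, 0, -0.4], [-0.213, 0, -0.02, 0, 0, 0, -0.4], [-0.213, 0, -0.07, 0, 0, 0, -0.4], [-0.213, 0, -0.115, 0, 0, 0, -0.4], [-0.213, 0, -0.145, 0, 0, 0, -0.4], [-0.213, 0, -0.16, 0, 0, 0, -0.4]]

```text
clock: 13.85
tcp_pos: [0.4883, 0.0573, 0.0204]
tool_rot: [[-1.0, 0.002, -0.003], [0.002, 1.0, -0.001], [0.003, -0.001, -1.0]]
contact_force: [0.5, -0.2, 0.2]
finger_gap: 0.0649
```

Emit:
apply_moves:
  rows:
    - [[0, 0, 0, 0, 0, 0, 1], [0, 0, 0, 0, 0, 0, 1], [0, 0, 0, 0, 0, 0, 1], [0, 0, 0, 0, 0, 0, 1], [0, 0, 0, 0, 0, 0, 1], [0, 0, 0.02, 0, 0, 0, 1], [0, 0, 0.045, 0, 0, 0, 1], [0, 0, 0.0625, 0, 0, 0, 1]]
  force: 40

```text
clock: 14.85
tcp_pos: [0.4894, 0.0573, 0.0731]
tool_rot: [[-1.0, 0.002, 0.0], [0.002, 1.0, -0.0], [-0.0, -0.0, -1.0]]
contact_force: [-0.3, 0.0, -4.0]
finger_gap: 0.0286
```

Emit:
apply_moves:
  rows:
    - [[0, 0, 0, 0, 0, 0, 1], [0, 0, 0, 0, 0, 0, 1], [0, 0, 0, 0, 0, 0, 1], [0, 0, 0, 0, 0, 0, 1], [0, 0, 0, 0, 0, 0, 1], [0, 0, 0, 0, 0, 0, 1], [0, 0, 0, 0, 0, 0, 1], [0, 0, 0, 0, 0, 0, 1]]

```text
clock: 15.85
tcp_pos: [0.4896, 0.0575, 0.0724]
tool_rot: [[-1.0, 0.002, 0.0], [0.002, 1.0, 0.0], [-0.0, 0.0, -1.0]]
contact_force: [-0.2, 0.0, -2.9]
finger_gap: 0.0288
```

```bash
python3 w.py; python3 - <<'E'
from h import *
f=grab_frame('scene')
for n in ['insert_a','microscope_lens','microscope']:
    for m in spotter.landmark_of(n,'scene')[:3]: print(n,np.round(m['position'],3),round(m['score'],2))
f=grab_frame('top')
for n in ['microscope_lens','microscope']:
    for m in spotter.landmark_of(n,'top')[:1]: print(n,np.round(m['position'],3),round(m['score'],2))
E
```

```text
16.1 [0.4896 0.0575 0.0725] 0.028846927384293633 F [-0.24  0.2  -3.63] sd [0.42 0.71 0.5 ] tau [ -0.   -60.49   1.12 -10.63   0.     0.08   0.  ]
insert_a [0.772 0.16  0.   ] 0.61
insert_a [0.487 0.059 0.054] 0.59
insert_a [0.658 0.058 0.004] 0.49
microscope_lens [ 0.493 -0.354  0.16 ] 0.78
microscope [ 0.472 -0.504 -0.   ] 0.88
microscope_lens [ 0.496 -0.357  0.16 ] 0.81
microscope [ 0.471 -0.502  0.001] 0.95
```

3.6 N against about 1 N, so this is the steel one. I'll carry it over the flap to the focus at (0.509, -0.247, 0.16).

Emit:
apply_moves:
  rows:
    - [[0, 0, 0.04, 0, 0, 0, 1], [0, 0, 0.1, 0, 0, 0, 1], [0, 0, 0.15, 0, 0, 0, 1], [0, -0.02, 0.17, 0, 0, 0, 1], [0.004, -0.07, 0.17, 0, 0, 0, 1], [0.008, -0.12, 0.17, 0, 0, 0, 1], [0.012, -0.17, 0.17, 0, 0, 0, 1], [0.016, -0.22, 0.17, 0, 0, 0, 1]]

```text
clock: 17.5
tcp_pos: [0.5021, -0.1198, 0.2084]
tool_rot: [[-1.0, 0.002, -0.0], [0.002, 1.0, 0.0], [0.0, 0.0, -1.0]]
contact_force: [0.6, -0.4, -3.9]
finger_gap: 0.0286
```

Emit:
apply_moves:
  rows:
    - [[0.002, -0.05, 0, 0, 0, 0, 1], [0.004, -0.1, -0.01, 0, 0, 0, 1], [0.006, -0.14, -0.03, 0, 0, 0, 1], [0.008, -0.156, -0.055, 0, 0, 0, 1], [0.008, -0.161, -0.07, 0, 0, 0, 1], [0.008, -0.161, -0.075, 0, 0, 0, 1], [0.008, -0.161, -0.075, 0, 0, 0, 1], [0.008, -0.161, -0.075, 0, 0, 0, 1]]

```text
clock: 18.5
tcp_pos: [0.5092, -0.2466, 0.149]
tool_rot: [[-1.0, 0.001, 0.001], [0.001, 1.0, -0.0], [-0.001, -0.0, -1.0]]
contact_force: [-0.0, 0.7, -4.4]
finger_gap: 0.0285
```

```bash
python3 w.py; python3 - <<'E'
from h import *
s,f=snap('scene','s5'); s,t=snap('top','t5')
for c in ['scene','top']:
  for n in ['insert_a_mid','insert_a','microscope_focus','flap_left_edge','flap_right_edge','bushing']:
    for m in spotter.landmark_of(n,c)[:3]: print(c,n,np.round(m['position'],3),round(m['score'],2))
a=cv2.resize(f['img'][40:290,130:380],(500,500))
cv2.imwrite('pics/c5.png',a[:,:,::-1])
E
```

```text
18.75 [ 0.509  -0.2472  0.1488] 0.02872507955814182 F [ 0.08  0.28 -3.35] sd [0.3  0.48 0.55] tau [-7.000e-02 -6.320e+01  1.230e+00 -1.866e+01  3.000e-02  7.000e-02
 -0.000e+00]
scene insert_a_mid [0.567 0.067 0.003] 0.59
scene insert_a_mid [ 0.513 -0.247  0.156] 0.53
scene insert_a_mid [0.378 0.015 0.028] 0.43
scene insert_a [0.373 0.019 0.001] 0.68
scene insert_a [ 0.49  -0.352  0.16 ] 0.61
scene insert_a [ 0.509 -0.248  0.131] 0.56
scene microscope_focus [ 0.509 -0.251  0.16 ] 0.97
scene flap_left_edge [0.569 0.197 0.146] 0.74
scene flap_left_edge [0.574 0.067 0.001] 0.26
scene flap_right_edge [ 0.572 -0.067  0.143] 0.83
scene bushing [0.566 0.067 0.003] 0.64
top insert_a_mid [0.378 0.018 0.03 ] 0.41
top insert_a [0.663 0.054 0.   ] 0.59
top insert_a [ 0.374  0.014 -0.002] 0.49
top insert_a [0.774 0.156 0.005] 0.42
top microscope_focus [0.577 0.2   0.144] 0.44
top flap_left_edge [0.577 0.199 0.146] 0.9
top flap_left_edge [ 0.741 -0.307  0.002] 0.34
top flap_right_edge [ 0.571 -0.064  0.141] 0.76
top bushing [ 0.567  0.071 -0.   ] 0.59
```

View pics/c5.png

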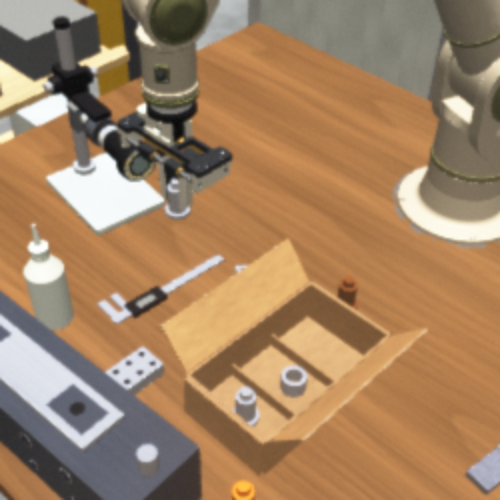

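The steel insert hangs upright in front of the ring light (px (178,197)), the light one stands in its cell (246,402), and both flaps lean back. I'm handing in.

```bash
python3 -c "
from h import *
print(order.finish_job())"
```

```text
the job is handed in; nothing more can be done
None
```

I handed the job in at about 19 s, with the steel insert held upright in front of the microscope. The hand-in call reports no verdict.

- **Flaps:** I folded both back with the shut fingers. From their edge positions they lean at roughly 2.26 rad (left) and 2.3 rad (right), and both were still there at the last check.
- **Which is steel:** the far insert read about 1 N when lifted and the near one about 3.5 N, so the near one is steel. Single readings are noisy (about 0.5 N), but the gap is clear. I lowered the light one back into its cell before letting go, and it stands upright there.
- **At the microscope:** the steel insert's middle is at about (0.509, -0.247, 0.160), from the gripper position. The network put the viewing point at (0.509, -0.251, 0.160) and the insert's middle at (0.513, -0.247, 0.156), a few millimetres apart.
- **Everything else:** the bushing reads where it stood at the start. The bench objects look unmoved in the last picture, but I did not re-measure them.

Some network reports, such as extra "inserts" on the look-alikes, the flap and the lens, were plainly wrong, and I ignored them.

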